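Find the full carving-kit box by its weight and put it away

ROBOT

A 6-joint arm with a two-finger parallel gripper is mounted at the origin on the work surface. World frame = base frame: x ahead of the robot, y to its left, z up, the work surface at z = 0. Lengths are in m, angles in rad, forces in N, time in s.
With the tool pointing down it reaches from about 0.35 to 0.775 m from the base axis. Payload 5.5 kg.
Tool frame: the origin (TCP) lies between the finger pads; the fingertips stand 25 mm ahead of it and the grasp point (between the pads) lies 6 mm ahead of it; z points along the fingers, y is the line along which they close (so a half turn about z gives the same grasp; the last joint's range is limited). The gripper opens to 85 mm and grips with 20 to 120 N. Pads are 22 mm wide; open, the fingers measure 114 mm over their backs; the gripper's body (76 mm by 85 mm) begins 54 mm behind the grasp point. The pads swing forward as they close: fully open they stand 13 mm farther back than shut.
Start: joints at [1.189, 0.313, 0.046, 1.304, 0, 1.431], TCP at [0.138, 0.558, 0.256] pointing down, gripper open.
Joint ranges: [-2.76, 2.76], [-0.86, 1.69], [-1.03, 1.26], [-2.2, 2.34], [-1.47, 1.5], [-3.14, 3.14]. Speed limits (rad/s): [2.57, 2.57, 3.14, 3.14, 3.14, 3.14].

INTERFACE

Orientations are given as a unit quaternion [x, y, z, w].
In Python, from rig import ctrl gives the robot as it stands.
- The arm moves only by the tool drive_tool, never from a script. Its argument "increments" is a list that holds one entry, the list of rows, each a list of 7 numbers: the shift along the tool's x, y, z scaled (see below), then the turn, a rotation vector about the tool's x, y, z scaled (see below), then the closure, from 0 (fully open) to 1 (shut). A call has 1 to 20 rows; each row is the pose to reach, as a shift and turn from the pose commanded when the call began, along the tool's axes at that moment; what a row does not reach only later rows make up. The controller multiplies each number of a shift by 300 mm and each number of a turn by 30 degrees. A row lasts 1/10 s, in which the tool goes at most 50 mm and 8.59 degrees, less where a joint would pass 70% of its speed; a pose out of reach is approached as far as the arm can. A call with a number of a shift or a turn outside -1 to 1 is refused whole. A call with a gripper value outside its range is refused whole. The fingers move at their own pace and stop on an object; "grip_force" is the grip in N (left out, the last holds). Time passes only in rows, so rows that repeat a pose let the fingers close. It gives the time, the measured TCP pose, the force, the opening and the grip force at its end, in the units of the state.
- ctrl.sense(): the state, without advancing time (a new reading comes with each control period).
- ctrl.camera(name): name is "scene" or "top"; returns a dict with "image" (384x512x3 uint8, red, green, blue), "z_map" (384x512 float32, m along the optical axis (not along the pixel's ray), 0 where there is no reading), "camera_matrix" (3x3 intrinsics, pixels), "rvec" (rotation vector, rad) and "tvec" (3), from world to camera coordinates, as OpenCV has them. Camera axes: x right, y down, z forward; pixel columns grow to the right and rows downward; lengths in m; the calibration is good to about 2 mm. A picture is of the moment at which its call begins.
- ctrl.finish_job(): hands the job in; it is judged then, once.
The state is a dict: "time": time; "joint_pos": joint angles; "joint_velocities": joint speeds; "joint_torque": joint torques, N m; "tcp_pos": TCP position; "tool_rot": TCP orientation; "force": force on the tool from outside, world axes, zero at the start; "wrist_torque": the same for the moment, N m; "finger_gap": finger opening in m; "grasp_force": force on a finger pad.
Only numpy, scipy, OpenCV 4.12 (cv2) and the standard library are available. Lean on these libraries where they do the work, as an engineer would, in place of code of your own. Each camera call takes 0.05 s, during which the arm holds its last target. There are 200 camera calls.

TASK

Three closed kit boxes that look alike have come back to the carving bench: one still holds its set of tools, the other two are practically empty. Find the full one, about twice as heavy or more, by lifting them by their handles; put it gently and upright into the open drawer, and gently push the drawer fully home. The two empty boxes must end standing where they were, and the bottle, the basket and the carved paddle stay undisturbed.

Things in the scene. Friction and masses are not known exactly. Their poses are not given: they have to be found in the camera images.
- box_a: closed wooden kit box, one of three that look alike (light wood, two dark bands, fixed lid): 130 mm long (own x), 70 wide (y), 42 high; on the lid's middle stands a dark grip bar 80 long (x), 18 thick (y), 30 high, its top 72 above the underside. Origin: centre of the underside, z up. Empty 0.19 to 0.27 kg, full 0.49 to 0.75 kg; no outward sign of which is full
- box_b: closed wooden kit box, one of three that look alike (light wood, two dark bands, fixed lid): 130 mm long (own x), 70 wide (y), 42 high; on the lid's middle stands a dark grip bar 80 long (x), 18 thick (y), 30 high, its top 72 above the underside. Origin: centre of the underside, z up. Empty 0.19 to 0.27 kg, full 0.49 to 0.75 kg; no outward sign of which is full
- box_c: closed wooden kit box, one of three that look alike (light wood, two dark bands, fixed lid): 130 mm long (own x), 70 wide (y), 42 high; on the lid's middle stands a dark grip bar 80 long (x), 18 thick (y), 30 high, its top 72 above the underside. Origin: centre of the underside, z up. Empty 0.19 to 0.27 kg, full 0.49 to 0.75 kg; no outward sign of which is full
- cabinet: low plywood cabinet standing fixed on the bench, 260 mm deep (own x, front face with the drawer towards -x), 240 mm wide (own y), 135 mm high, one drawer filling its front. Origin: centre of the underside
- cabinet_drawer0 (a joint): how far the drawer is out, m: 0 = shut against its stop, 0.18 = far out; it slides out along the cabinet's -x and runs lightly
- cabinet_drawer0_handle (a point): middle of the drawer's steel bar handle (11 mm thick, 120 mm long along the cabinet's y), 35 mm in front of the 15 mm thick drawer front, 97 mm above the bench; the drawer front's top edge is 122 mm above the bench. Axes as the cabinet's
- drawer_in (a point): middle of the drawer's inner floor, 22 mm above the bench; moves with the drawer, axes as the cabinet's. Inside 215 mm (x) by 198 mm (y), walls 91 mm high. Its rear stays under the cabinet's top: with the drawer out by d (m), the part open from above runs from x = -0.107 to x = d - 0.114 in this frame
- bottle: bystander: clear water bottle with a white cap, 64 mm across, 200 mm tall, upright; origin at the centre of its underside
- basket: bystander: white slatted plastic basket 150 x 240 x 60 mm high; origin at the centre of its underside
- paddle: bystander: flat wooden board with carved pattern, blade 160 x 120 x 20 mm and a handle 70 mm long at its own -x end; origin at the centre of the blade's underside
Things that resemble listed ones, but are neither listed nor needed, are in the scene too. What is shaped like the box_a but yellow is not meant. Leave any pink look-alike of the box_c alone.

How it is judged:
By the outcome, as a careful person would: the job done as asked, in the order asked, and still so for the second after the job is handed in, with the robot touching nothing.
It also fails if it takes over 72 s, if anything falls off the work surface, if the arm or the gripper's body presses on something with over 40 N, if the wrist force passes 120 N, or if a joint passes its speed limit or range.

## Working session

There is one attempt and no reset: what is moved stays moved. The work goes in short steps, Python scripts to look and compute and a tool call to move; the robot and the scene stay as the last step left them, time stands still between calls to the robot, and variables do not carry over. Pictures are saved under pics/ and viewed, at most 10 in all, crops included, and the job is handed in when it is done.

Besides the shell and the picture viewer there is one more tool, called as name(argument=value, ...) on one line, values as JSON. drive_tool: Moves the arm, as the interface text tells. Shifts and turns lie within -1 to 1; 1 stands for 300 mm of shift or 30 degrees of turn. Its arguments: {"type":"object","properties":{"increments":{"type":"array"},"grip_force":{"type":"number"}},"required":["increments"]}

```bash
mkdir -p pics; cat > h.py <<'E'
import numpy as np, cv2
from rig import ctrl
from scipy.spatial.transform import Rotation as R
def cloud(c):
    K=np.array(c["camera_matrix"]);Rm=R.from_rotvec(np.ravel(c["rvec"])).as_matrix();t=np.ravel(c["tvec"])
    z=c["z_map"];v,u=np.mgrid[:z.shape[0],:z.shape[1]]
    P=np.stack([(u-K[0,2])/K[0,0]*z,(v-K[1,2])/K[1,1]*z,z],-1)
    W=(P-t)@Rm; W[z==0]=np.nan
    return W
def save(c,n,box=None,s=1.5):
    im=c["image"][...,::-1]
    if box: im=im[box[1]:box[3],box[0]:box[2]]
    cv2.imwrite("pics/"+n,cv2.resize(im,None,fx=s,fy=s,interpolation=cv2.INTER_CUBIC))
E
python3 - <<'E'
from h import *
for n in("scene","top"):
    c=ctrl.camera(n); save(c,n+"0.png"); np.savez(n+"0.npz",**c)
    print(n,c["camera_matrix"],c["rvec"],c["tvec"])
print(ctrl.sense())
E
```

```text
scene [[359.40678468   0.         252.89239563]
 [  0.         359.40678468 192.41377389]
 [  0.           0.           1.        ]] [ 1.85287664  1.47135937 -0.7227707 ] [-0.20002051 -0.24770551  1.47569393]
top [[373.20283165   0.         263.57598872]
 [  0.         373.20283165 185.70057273]
 [  0.           0.           1.        ]] [ 2.18697736 -2.17526769  0.0268002 ] [0.11106766 0.53045352 1.27089686]
{'time': 0.1, 'joint_pos': array([ 1.18941281e+00,  3.13965286e-01,  4.51062454e-02,  1.30360705e+00,
       -4.65109939e-06,  1.43117765e+00]), 'joint_velocities': array([ 0.00144474, -0.00089859,  0.00441292, -0.00016694,  0.00223214,
       -0.00070675]), 'joint_torque': array([ 3.49098169e-03, -4.81728065e+01,  2.99243224e+01,  1.27869355e-02,
       -7.62674267e-05, -8.05501031e-06]), 'tcp_pos': array([0.13753128, 0.55788744, 0.25548085]), 'tool_rot': array([ 1.20588192e-01,  9.92702267e-01, -8.07311536e-04, -2.12788738e-04]), 'force': array([ 0.15505125, -0.25233066, -0.31649316]), 'wrist_torque': array([-0.00216953,  0.01428182, -0.00485209]), 'grasp_force': 0.0, 'finger_gap': 0.08579899777646917}
```

View pics/scene0.png

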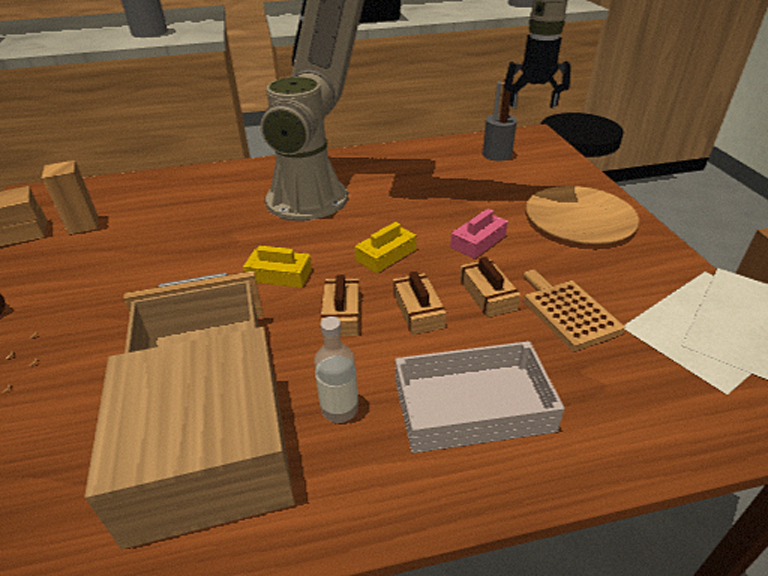

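View pics/top0.png

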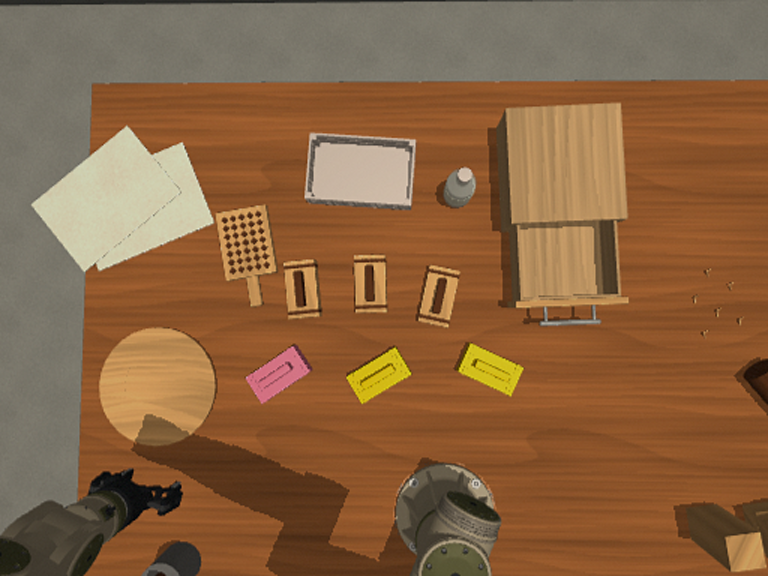

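The three kit boxes (light wood, dark bands and grip) are in the top view at about (302,288), (370,283) and (438,295). The yellow (378,375), (490,370) and pink (278,373) ones are decoys. The drawer is open at (557,260), with its handle at (570,320).

```bash
python3 - <<'E'
from h import *
c=dict(np.load("top0.npz")); W=cloud(c)
save(c,"crop.png",(180,160,430,225),3)
z=W[...,2]; im=c["image"].astype(int)
cy,cx=np.mgrid[:384,:512]
# tops of grips: z 0.06-0.085
for n,(u,v) in dict(L=(201,192),M=(247,189),R=(292,197)).items():
    win=(abs(cx-u)<25)&(abs(cy-v)<25)
    for nm,lo,hi in(("grip",.062,.085),("lid",.034,.05)):
        m=win&(z>lo)&(z<hi); p=W[m]
        r=cv2.minAreaRect((p[:,:2]*1000).astype(np.float32))
        e=np.cov(p[:,:2].T); w,V=np.linalg.eigh(e)
        a=np.degrees(np.arctan2(V[1,1],V[0,1]))
        print(n,nm,m.sum(),np.round(r[0],1),np.round(r[1],1),r[2].__round__(1),"pca",round(a,1),"z",np.nanmedian(p[:,2]).round(4))
# cabinet
m=(cx>310)&(cy<230)&(z>.125)&(z<.145); p=W[m]; r=cv2.minAreaRect((p[:,:2]*1000).astype(np.float32)); print("cab top",m.sum(),r)
m=(cx>330)&(cx<430)&(cy>190)&(cy<225)&(z>.112)&(z<.13);p=W[m]; print("front edge",m.sum(),cv2.minAreaRect((p[:,:2]*1000).astype(np.float32)),np.median(p[:,2]))
m=(cx>350)&(cx<410)&(cy>204)&(cy<225)&(z>.085)&(z<.11);p=W[m]; print("handle",m.sum(),cv2.minAreaRect((p[:,:2]*1000).astype(np.float32)) if m.sum() else 0)
m=(cx>346)&(cx<395)&(cy>150)&(cy<196)&(z>.01)&(z<.035);p=W[m]; print("floor",m.sum(),cv2.minAreaRect((p[:,:2]*1000).astype(np.float32)),np.median(p[:,2]))
for n,lo,hi,b in(("bottle",.02,.25,(285,100,325,145)),("basket",.03,.08,(195,80,283,145)),("paddle",.012,.03,(140,130,188,210))):
    m=(cx>b[0])&(cx<b[2])&(cy>b[1])&(cy<b[3])&(z>lo)&(z<hi);p=W[m]; print(n,p.min(0).round(3),p.max(0).round(3))
E
```

```text
L grip 139 [505.5 327.5] [79.5 18.7] 5.9 pca -174.6 z 0.0714
L lid 643 [505.7 327.2] [129.7  71.2] 6.6 pca -173.9 z 0.0419
M grip 129 [517.5 172.1] [76.2 17.3] 0.8 pca -177.2 z 0.0714
M lid 651 [518.5 171.4] [129.2  69.8] 2.5 pca -176.9 z 0.0417
R grip 134 [491.7  16.6] [18.1 78.7] 78.1 pca 167.8 z 0.0711
R lid 667 [491.7  16.6] [ 70.1 130.1] 78.0 pca 168.0 z 0.0419
cab top 6075 ((680.814697265625, -203.6001739501953), (420.5527648925781, 330.9989929199219), 2.7100186347961426)
front edge 453 ((489.16229248046875, -255.69911193847656), (41.12126922607422, 232.09666442871094), 0.30450329184532166) 0.12130833042933145
handle 181 ((448.06787109375, -257.8546142578125), (35.0562858581543, 128.4587860107422), 0.3473283648490906)
floor 2120 ((575.1953125, -251.37420654296875), (151.52935791015625, 161.3838653564453), 0.3052121698856354) 0.021713911250231564
bottle [ 0.697 -0.058  0.021] [0.76  0.006 0.205]
basket [0.693 0.072 0.03 ] [0.86  0.319 0.07 ]
paddle [0.465 0.39  0.012] [0.702 0.534 0.029]
```

View pics/crop.png

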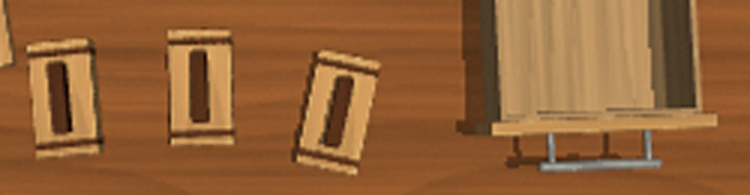

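The crop confirms three identical wooden boxes with dark bands and grips, plus the open drawer with its bar handle at the lower right. Next I refine the cabinet pose and plan the first approach.

```bash
cat >> h.py <<'E'
def plan(x,y,z,yaw,pos=None,q=None):
    "row values from current pose to world TCP pose, tool down, closing axis at yaw deg; also half-turn-min"
    s=ctrl.sense(); pos=s["tcp_pos"] if pos is None else np.array(pos); q=R.from_quat(s["tool_rot"] if q is None else q)
    t=np.radians(yaw); ya=np.array([np.cos(t),np.sin(t),0]); za=np.array([0,0,-1.]); xa=np.cross(ya,za)
    best=min((R.from_matrix(np.c_[g*xa,g*ya,za]) for g in(1,-1)),key=lambda r:(q.inv()*r).magnitude())
    d=q.inv().apply(np.array([x,y,z])-pos)/.3; r=(q.inv()*best).as_rotvec(degrees=True)/30
    print(np.round(d,4).tolist(),np.round(r,4).tolist()); return best
E
python3 - <<'E'
from h import *
c=dict(np.load("top0.npz")); W=cloud(c); z=W[...,2]; cy,cx=np.mgrid[:384,:512]
m=((z>.13)&(z<.14)&(cx>320)&(cx<425)&(cy>60)&(cy<155)).astype(np.uint8)
n,lab,st,_=cv2.connectedComponentsWithStats(m); k=1+np.argmax(st[1:,4]); p=W[lab==k]
print("cab",len(p),cv2.minAreaRect((p[:,:2]*1000).astype(np.float32)),np.median(p[:,2]))
m=((z>.117)&(z<.127)&(cx>335)&(cx<425)&(cy>190)&(cy<210)).astype(np.uint8)
n,lab,st,_=cv2.connectedComponentsWithStats(m); k=1+np.argmax(st[1:,4]); p=W[lab==k]
print("front",len(p),cv2.minAreaRect((p[:,:2]*1000).astype(np.float32)))
m=((z>.09)&(z<.107)&(cx>350)&(cx<410)&(cy>208)&(cy<222)).astype(np.uint8);p=W[m>0]
p=p[p[:,0]<.45]; print("handle",len(p),p.mean(0),cv2.minAreaRect((p[:,:2]*1000).astype(np.float32)))
plan(.506,.327,.14,96); s=ctrl.sense()
q=plan(.506,.327,.073,96).as_quat()
E
```

```text
cab 5794 ((769.6738891601562, -243.89779663085938), (246.6827850341797, 241.5430450439453), 2.4453318119049072) 0.13484095707175267
front 359 ((479.6141052246094, -256.24554443359375), (17.562402725219727, 231.05577087402344), 2.5508410930633545)
handle 151 [ 0.43681459 -0.25585884  0.10107324] ((440.0723571777344, -257.90728759765625), (19.141908645629883, 128.45574951171875), 0.2960619628429413)
[-1.3769, -0.4525, 0.3854] [-0.0031, -0.001, -0.6617]
[-1.3769, -0.4522, 0.6087] [-0.0031, -0.001, -0.6617]
```

drive_tool(increments=[[[-0.95, -0.31, 0.15, 0, 0, -0.66, 0], [-0.95, -0.31, 0.15, 0, 0, -0.66, 0], [-0.95, -0.31, 0.15, 0, 0, -0.66, 0], [-0.95, -0.31, 0.15, 0, 0, -0.66, 0], [-0.95, -0.31, 0.15, 0, 0, -0.66, 0], [-0.95, -0.31, 0.15, 0, 0, -0.66, 0], [-0.95, -0.31, 0.15, 0, 0, -0.66, 0], [-0.95, -0.31, 0.15, 0, 0, -0.66, 0]]], grip_force=40)

```text
time: 0.9
tcp_pos: [0.3934, 0.3983, 0.2104]
tool_rot: [-0.05, 0.999, -0.0, -0.001]
force: [-0.4, -0.1, 0.3]
finger_gap: 0.0854
grasp_force: 0.0
```

```bash
python3 -c "
from h import *
plan(.506,.327,.13,96);plan(.506,.327,.073,96);print(ctrl.sense())"
```

```text
[-0.3503, -0.2738, 0.2675] [-0.0014, -0.0029, -0.0092]
[-0.3506, -0.2736, 0.4575] [-0.0014, -0.0029, -0.0092]
{'time': 0.9, 'joint_pos': array([ 6.48177860e-01,  3.02210890e-01, -8.25061293e-02,  1.18777934e+00,
        1.63394087e-04,  5.48265217e-01]), 'joint_velocities': array([ 0.05778922, -0.01789568, -0.00218687,  0.01495954,  0.01551892,
        0.01809294]), 'joint_torque': array([ -1.62615292, -46.21123195,  29.34489191,  -0.21722891,
        -0.16682411,  -0.15785177]), 'tcp_pos': array([0.39335408, 0.3983096 , 0.21035443]), 'tool_rot': array([-4.99354578e-02,  9.98752082e-01, -4.11196963e-04, -7.48410050e-04]), 'force': array([-0.43558378, -0.06381267,  0.30138297]), 'wrist_torque': array([ 0.02944843,  0.01925792, -0.00119016]), 'grasp_force': 0.0, 'finger_gap': 0.08541866524958645}
```

drive_tool(increments=[[[-0.35, -0.275, 0.26, 0, 0, 0, 0], [-0.35, -0.275, 0.26, 0, 0, 0, 0], [-0.35, -0.275, 0.26, 0, 0, 0, 0], [-0.35, -0.275, 0.26, 0, 0, 0, 0], [-0.35, -0.275, 0.33, 0, 0, 0, 0], [-0.35, -0.275, 0.4, 0, 0, 0, 0], [-0.35, -0.275, 0.455, 0, 0, 0, 0], [-0.35, -0.275, 0.455, 0, 0, 0, 0], [-0.35, -0.275, 0.455, 0, 0, 0, 0]]])

```text
time: 1.8
tcp_pos: [0.504, 0.3299, 0.0753]
tool_rot: [-0.053, 0.999, 0.0, -0.0]
force: [0.0, 0.1, -1.2]
finger_gap: 0.0851
grasp_force: 0.0
```

drive_tool(increments=[[[0, 0, 0, 0, 0, 0, 0.5], [0, 0, 0, 0, 0, 0, 0.9], [0, 0, 0, 0, 0, 0, 1], [0, 0, 0, 0, 0, 0, 1], [0, 0, 0, 0, 0, 0, 1], [0, 0, 0, 0, 0, 0, 1]]])

```text
time: 2.4
tcp_pos: [0.5054, 0.3284, 0.0751]
tool_rot: [-0.052, 0.999, 0.0, 0.0]
force: [-0.1, -0.7, 2.0]
finger_gap: 0.017
grasp_force: 46.6
```

drive_tool(increments=[[[0, 0, -0.03, 0, 0, 0, 1], [0, 0, -0.07, 0, 0, 0, 1], [0, 0, -0.1, 0, 0, 0, 1], [0, 0, -0.1, 0, 0, 0, 1], [0, 0, -0.1, 0, 0, 0, 1], [0, 0, -0.1, 0, 0, 0, 1], [0, 0, -0.1, 0, 0, 0, 1]]])

```text
time: 3.1
tcp_pos: [0.5047, 0.3284, 0.1043]
tool_rot: [-0.052, 0.999, -0.0, -0.0]
force: [-0.9, -0.4, -2.2]
finger_gap: 0.017
grasp_force: 46.0
```

drive_tool(increments=[[[0, 0, 0, 0, 0, 0, 1], [0, 0, 0, 0, 0, 0, 1]]])

```text
time: 3.3
tcp_pos: [0.505, 0.3285, 0.1045]
tool_rot: [-0.052, 0.999, -0.0, -0.0]
force: [-0.9, 0.6, -2.3]
finger_gap: 0.0166
grasp_force: 46.0
```

About 2.2 N, so the left box is empty. I set it back.

drive_tool(increments=[[[0, 0, 0.04, 0, 0, 0, 1], [0, 0, 0.07, 0, 0, 0, 1], [0, 0, 0.085, 0, 0, 0, 1], [0, 0, 0.093, 0, 0, 0, 1], [0, 0, 0.099, 0, 0, 0, 1], [0, 0, 0.099, 0, 0, 0, 1], [0, 0, 0.099, 0, 0, 0, 1]]])

```text
time: 4.0
tcp_pos: [0.5055, 0.3288, 0.0754]
tool_rot: [-0.052, 0.999, 0.0, 0.0]
force: [0.5, -0.6, -2.1]
finger_gap: 0.0173
grasp_force: 45.9
```

drive_tool(increments=[[[0, 0, 0, 0, 0, 0, 0.6], [0, 0, 0, 0, 0, 0, 0.2], [0, 0, 0, 0, 0, 0, 0], [0, 0, 0, 0, 0, 0, 0], [0, 0, -0.1, 0, 0, 0, 0], [0, 0, -0.2, 0, 0, 0, 0], [0, 0, -0.2, 0, 0, 0, 0], [0, 0, -0.2, 0, 0, 0, 0]]])

```text
time: 4.8
tcp_pos: [0.5057, 0.3289, 0.1359]
tool_rot: [-0.052, 0.999, 0.0, 0.001]
force: [0.4, 0.4, 0.0]
finger_gap: 0.0856
grasp_force: 0.0
```

```bash
python3 -c "
from h import *
plan(.518,.172,.135,92.7);plan(.518,.172,.075,92.7)"
```

```text
[0.0136, -0.5244, 0.0027] [0.0016, 0.004, 0.1082]
[0.014, -0.5245, 0.2027] [0.0016, 0.004, 0.1082]
```

drive_tool(increments=[[[0.014, -0.17, 0, 0, 0, 0.11, 0], [0.014, -0.34, 0, 0, 0, 0.11, 0], [0.014, -0.51, 0, 0, 0, 0.11, 0], [0.014, -0.525, 0, 0, 0, 0.11, 0], [0.014, -0.525, 0, 0, 0, 0.11, 0], [0.014, -0.525, 0.06, 0, 0, 0.11, 0], [0.014, -0.525, 0.13, 0, 0, 0.11, 0], [0.014, -0.525, 0.2, 0, 0, 0.11, 0], [0.014, -0.525, 0.2, 0, 0, 0.11, 0], [0.014, -0.525, 0.2, 0, 0, 0.11, 0], [0.014, -0.525, 0.2, 0, 0, 0.11, 0.5], [0.014, -0.525, 0.2, 0, 0, 0.11, 0.9], [0.014, -0.525, 0.2, 0, 0, 0.11, 1], [0.014, -0.525, 0.2, 0, 0, 0.11, 1], [0.014, -0.525, 0.2, 0, 0, 0.11, 1], [0.014, -0.525, 0.2, 0, 0, 0.11, 1]]])

```text
time: 6.4
tcp_pos: [0.5176, 0.1712, 0.0755]
tool_rot: [-0.023, 1.0, -0.0, 0.0]
force: [0.7, -2.4, 4.0]
finger_gap: 0.0172
grasp_force: 46.3
```

drive_tool(increments=[[[0, 0, -0.03, 0, 0, 0, 1], [0, 0, -0.07, 0, 0, 0, 1], [0, 0, -0.1, 0, 0, 0, 1], [0, 0, -0.1, 0, 0, 0, 1], [0, 0, -0.1, 0, 0, 0, 1], [0, 0, -0.1, 0, 0, 0, 1], [0, 0, -0.1, 0, 0, 0, 1], [0, 0, -0.1, 0, 0, 0, 1]]])

```text
time: 7.2
tcp_pos: [0.5169, 0.1714, 0.1046]
tool_rot: [-0.023, 1.0, -0.0, -0.0]
force: [0.5, -0.0, -6.3]
finger_gap: 0.0174
grasp_force: 45.3
```

drive_tool(increments=[[[0, 0, 0, 0, 0, 0, 1], [0, 0, 0, 0, 0, 0, 1]]])

```text
time: 7.4
tcp_pos: [0.5172, 0.1715, 0.1049]
tool_rot: [-0.023, 1.0, 0.0, -0.0]
force: [0.2, -0.6, -6.5]
finger_gap: 0.0169
grasp_force: 45.3
```

6.4 N is about 0.65 kg, so the middle box is the full one. I lift it clear and start turning it.

drive_tool(increments=[[[0, 0, -0.07, 0, 0, 0, 1], [0, 0, -0.16, 0, 0, 0, 1], [0, 0, -0.25, 0, 0, 0, 1], [0, 0, -0.34, 0, 0, 0.15, 1], [0, 0, -0.42, 0, 0, 0.35, 1], [0, 0, -0.46, 0, 0, 0.55, 1], [0, 0, -0.46, 0, 0, 0.75, 1], [0, 0, -0.46, 0, 0, 0.95, 1], [0, 0, -0.46, 0, 0, 1, 1], [0, 0, -0.46, 0, 0, 1, 1]]], grip_force=60)

```text
time: 8.4
tcp_pos: [0.5171, 0.1715, 0.2429]
tool_rot: [0.236, 0.972, -0.0, -0.0]
force: [-0.4, -0.3, -5.4]
finger_gap: 0.0167
grasp_force: 63.7
```

```bash
python3 -c "
from h import *
plan(.54,-.04,.24,32.5);plan(.5665,-.2524,.24,2.5);print(ctrl.sense()['joint_pos'])"
```

```text
[-0.3909, -0.5916, 0.0097] [-0.0004, -0.0005, 1.0076]
[-0.7938, -1.1805, 0.0097] [-0.0005, -0.0004, 2.0076]
[ 1.72795618e-01  2.58943072e-01 -6.04231139e-02  1.25174203e+00
  8.44108504e-05  6.48767221e-01]
```

drive_tool(increments=[[[-0.03, -0.05, 0, 0, 0, 0.1, 1], [-0.09, -0.13, 0, 0, 0, 0.25, 1], [-0.15, -0.22, 0, 0, 0, 0.4, 1], [-0.21, -0.32, 0, 0, 0, 0.55, 1], [-0.27, -0.42, 0, 0, 0, 0.7, 1], [-0.33, -0.51, 0, 0, 0, 0.85, 1], [-0.39, -0.59, 0, 0, 0, 1, 1], [-0.39, -0.59, 0, 0, 0, 1, 1]]])

```text
time: 9.2
tcp_pos: [0.5406, -0.0433, 0.2429]
tool_rot: [0.482, 0.876, -0.001, 0.001]
force: [0.1, -0.3, -5.6]
finger_gap: 0.017
grasp_force: 63.8
```

```bash
python3 -c "
from h import *
plan(.5665,-.2524,.24,2.5)"
```

```text
[-0.6347, -0.3009, 0.011] [0.0002, 0.0042, 0.9971]
```

drive_tool(increments=[[[-0.06, -0.03, 0, 0, 0, 0.12, 1], [-0.15, -0.07, 0, 0, 0, 0.27, 1], [-0.25, -0.12, 0, 0, 0, 0.42, 1], [-0.35, -0.17, 0, 0, 0, 0.57, 1], [-0.45, -0.22, 0, 0, 0, 0.72, 1], [-0.54, -0.26, 0, 0, 0, 0.87, 1], [-0.6, -0.29, 0, 0, 0, 1, 1], [-0.635, -0.3, 0, 0, 0, 1, 1], [-0.635, -0.3, 0, 0, 0, 1, 1], [-0.635, -0.3, 0, 0, 0, 1, 1]]])

```text
time: 10.2
tcp_pos: [0.5667, -0.2474, 0.2427]
tool_rot: [0.69, 0.724, 0.0, -0.001]
force: [-0.2, 1.2, -6.4]
finger_gap: 0.0167
grasp_force: 63.8
```

```bash
python3 -c "
from h import *
plan(.5665,-.2524,.14,2.5)
plan(.5665,-.2524,.0985,2.5)
c=ctrl.camera('scene');save(c,'over.png',(40,60,300,330),2.2)"
```

```text
[-0.0172, -0.0013, 0.3424] [-0.0013, -0.0027, 0.0093]
[-0.0174, -0.0012, 0.4807] [-0.0013, -0.0027, 0.0093]
```

View pics/over.png

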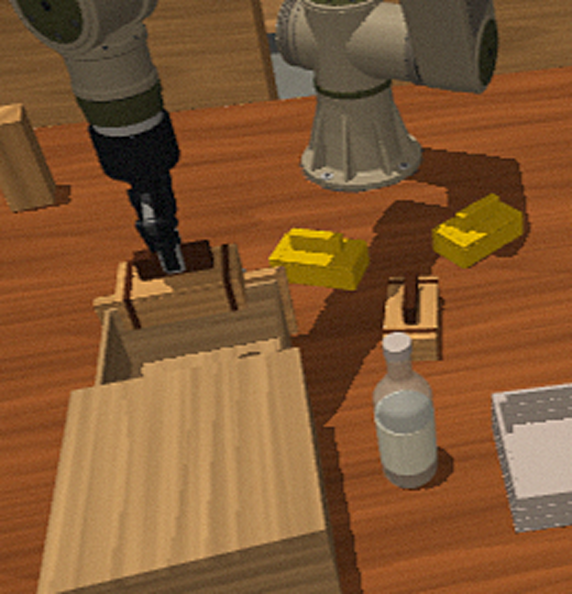

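The picture shows the box held level and aligned across the drawer opening, at about (185,280). I lower it.

drive_tool(increments=[[[-0.016, 0, 0.05, 0, 0, 0, 1], [-0.016, 0, 0.13, 0, 0, 0, 1], [-0.016, 0, 0.21, 0, 0, 0, 1], [-0.016, 0, 0.28, 0, 0, 0, 1], [-0.016, 0, 0.34, 0, 0, 0, 1], [-0.016, 0, 0.39, 0, 0, 0, 1], [-0.016, 0, 0.43, 0, 0, 0, 1], [-0.016, 0, 0.45, 0, 0, 0, 1], [-0.016, 0, 0.46, 0, 0, 0, 1], [-0.016, 0, 0.47, 0, 0, 0, 1], [-0.016, 0, 0.475, 0, 0, 0, 1], [-0.016, 0, 0.475, 0, 0, 0, 1]]])

```text
time: 11.45
tcp_pos: [0.5673, -0.2534, 0.1009]
tool_rot: [0.691, 0.723, 0.0, 0.0]
force: [0.6, -0.1, -6.0]
finger_gap: 0.0172
grasp_force: 63.6
```

drive_tool(increments=[[[0, 0, 0.003, 0, 0, 0, 1], [0, 0, 0.006, 0, 0, 0, 1], [0, 0, 0.009, 0, 0, 0, 1], [0, 0, 0.009, 0, 0, 0, 1]]])

```text
time: 11.85
tcp_pos: [0.567, -0.2532, 0.0978]
tool_rot: [0.691, 0.723, 0.0, -0.0]
force: [-0.1, 0.4, -6.3]
finger_gap: 0.0166
grasp_force: 63.7
```

Still hanging, so I go down in 0.3 mm steps.

drive_tool(increments=[[[0, 0, 0.001, 0, 0, 0, 1], [0, 0, 0.002, 0, 0, 0, 1], [0, 0, 0.003, 0, 0, 0, 1], [0, 0, 0.003, 0, 0, 0, 1]]])

```text
time: 12.25
tcp_pos: [0.5674, -0.2532, 0.0976]
tool_rot: [0.691, 0.723, 0.0, 0.0]
force: [-2.1, 2.4, -0.1]
finger_gap: 0.0163
grasp_force: 64.4
```

drive_tool(increments=[[[0, 0, 0, 0, 0, 0, 0.8], [0, 0, 0, 0, 0, 0, 0.6], [0, 0, 0, 0, 0, 0, 0.4], [0, 0, 0, 0, 0, 0, 0.4], [0, 0, 0, 0, 0, 0, 0.4], [0, 0, -0.05, 0, 0, 0, 0.4], [0, 0, -0.13, 0, 0, 0, 0.4], [0, 0, -0.25, 0, 0, 0, 0.4], [0, 0, -0.37, 0, 0, 0, 0.4], [0, 0, -0.4, 0, 0, 0, 0.4], [0, 0, -0.4, 0, 0, 0, 0.4]]])

```text
time: 13.35
tcp_pos: [0.5682, -0.2539, 0.2192]
tool_rot: [0.691, 0.723, 0.0, 0.002]
force: [-0.5, -0.9, -0.7]
finger_gap: 0.051
grasp_force: 0.0
```

```bash
python3 - <<'E'
from h import *
plan(.375,-.26,.22,2.5);plan(.375,-.26,.105,2.5)
E
```

```text
[0.0094, -0.6441, -0.0053] [0.0071, 0.0047, 0.0048]
[0.0104, -0.6455, 0.3781] [0.0071, 0.0047, 0.0048]
```

The box is released. I move in front of the handle with the fingers shut and check there.

drive_tool(increments=[[[0, -0.14, 0, 0, 0, 0, 1], [0.01, -0.3, 0, 0, 0, 0, 1], [0.01, -0.46, 0, 0, 0, 0, 1], [0.01, -0.6, 0, 0, 0, 0, 1], [0.01, -0.645, 0, 0, 0, 0, 1], [0.01, -0.645, 0.1, 0, 0, 0, 1], [0.01, -0.645, 0.22, 0, 0, 0, 1], [0.01, -0.645, 0.34, 0, 0, 0, 1], [0.01, -0.645, 0.38, 0, 0, 0, 1], [0.01, -0.645, 0.38, 0, 0, 0, 1]]])

```text
time: 14.35
tcp_pos: [0.372, -0.2573, 0.0997]
tool_rot: [0.691, 0.723, 0.0, -0.003]
force: [-0.8, -0.2, 0.4]
finger_gap: 0.0002
grasp_force: 0.0
```

```bash
python3 - <<'E'
from h import *
c=ctrl.camera("top"); W=cloud(c); z=W[...,2]; cy,cx=np.mgrid[:384,:512]
save(c,"pre.png",(180,60,440,260),2.5)
for n,(u,v) in dict(L=(201,192),R=(292,197)).items():
    p=W[(abs(cx-u)<25)&(abs(cy-v)<25)&(z>.034)&(z<.05)]; r=cv2.minAreaRect((p[:,:2]*1000).astype(np.float32)); print(n,r)
m=((z>.117)&(z<.127)&(cx>335)&(cx<425)&(cy>185)&(cy<210)).astype(np.uint8)
n,lab,st,_=cv2.connectedComponentsWithStats(m); p=W[lab==1+np.argmax(st[1:,4])]
print("front",len(p),cv2.minAreaRect((p[:,:2]*1000).astype(np.float32)))
p=W[(cx>346)&(cx<410)&(cy>140)&(cy<200)&(z>.085)&(z<.1)&(W[...,1]>-.34)&(W[...,1]<-.16)];print("grip",len(p),cv2.minAreaRect((p[:,:2]*1000).astype(np.float32)))
print(ctrl.sense()['tcp_pos'])
E
```

```text
L ((505.90728759765625, 329.0808410644531), (130.44383239746094, 71.59202575683594), 6.174964427947998)
R ((491.4586181640625, 16.50049591064453), (70.38899993896484, 129.7002410888672), 78.04331970214844)
front 356 ((479.0273742675781, -255.70484924316406), (16.53309440612793, 233.0458221435547), 2.0382821559906006)
grip 141 ((567.8179321289062, -251.98101806640625), (17.967527389526367, 80.73180389404297), 3.2854018211364746)
[ 0.37291759 -0.25817498  0.10128223]
```

View pics/pre.png

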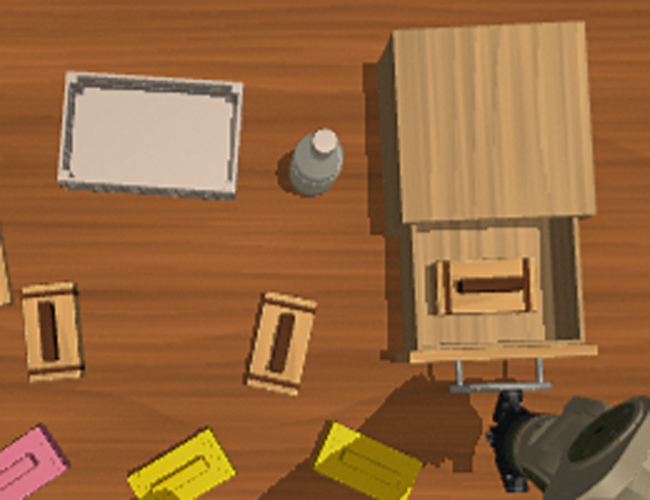

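The box sits upright in the drawer with its grip at about (490,285). Both empties are within 2 mm of where they were, and the closed fingers are just in front of the handle's middle. I push slowly.

drive_tool(increments=[[[0, 0.05, 0, 0, 0, 0, 1], [0, 0.08, 0, 0, 0, 0, 1], [0, 0.1, 0, 0, 0, 0, 1], [0, 0.115, 0, 0, 0, 0, 1], [0, 0.13, 0, 0, 0, 0, 1], [0, 0.145, 0, 0, 0, 0, 1], [0, 0.16, 0, 0, 0, 0, 1], [0, 0.18, 0, 0, 0, 0, 1], [0, 0.2, 0, 0, 0, 0, 1], [0, 0.22, 0, 0, 0, 0, 1], [0, 0.24, 0, 0, 0, 0, 1], [0, 0.26, 0, 0, 0, 0, 1], [0, 0.28, 0, 0, 0, 0, 1], [0, 0.3, 0, 0, 0, 0, 1], [0, 0.32, 0, 0, 0, 0, 1], [0, 0.34, 0, 0, 0, 0, 1], [0, 0.36, 0, 0, 0, 0, 1], [0, 0.38, 0, 0, 0, 0, 1], [0, 0.4, 0, 0, 0, 0, 1], [0, 0.41, 0, 0, 0, 0, 1]]])

```text
time: 16.4
tcp_pos: [0.4973, -0.2536, 0.103]
tool_rot: [0.69, 0.723, 0.0, 0.0]
force: [1.1, -0.5, 0.1]
finger_gap: -0.0
grasp_force: 0.2
```

```bash
cat > d.py <<'E'
from h import *
c=ctrl.camera("top"); np.savez("last.npz",**c); W=cloud(c); z=W[...,2]; cy,cx=np.mgrid[:384,:512]
m=((z>.117)&(z<.127)&(cx>335)&(cx<425)&(cy>130)&(cy<210)).astype(np.uint8)
n,lab,st,_=cv2.connectedComponentsWithStats(m)
for k in range(1,n):
    if st[k,4]>40: print("front",st[k,4],cv2.minAreaRect((W[lab==k][:,:2]*1000).astype(np.float32)))
p=W[(cx>346)&(cx<410)&(cy>100)&(cy<200)&(z>.085)&(z<.1)&(W[...,1]>-.34)&(W[...,1]<-.16)];print("grip",len(p),p.mean(0) if len(p) else 0)
s=ctrl.sense();print(s['tcp_pos'],s['force'])
E
python3 d.py
```

```text
front 235 ((558.7410888671875, -225.9499053955078), (15.309540748596191, 180.8925018310547), 2.6244349479675293)
grip 153 [ 0.59754864 -0.2365141   0.09380532]
[ 0.4976008  -0.25365622  0.10299996] [ 1.1661474  -0.44280364  0.98728247]
```

drive_tool(increments=[[[0, 0.01, 0, 0, 0, 0, 1], [0, 0.03, 0, 0, 0, 0, 1], [0, 0.05, 0, 0, 0, 0, 1], [0, 0.07, 0, 0, 0, 0, 1], [0, 0.09, 0, 0, 0, 0, 1], [0, 0.11, 0, 0, 0, 0, 1], [0, 0.13, 0, 0, 0, 0, 1], [0, 0.15, 0, 0, 0, 0, 1], [0, 0.17, 0, 0, 0, 0, 1], [0, 0.19, 0, 0, 0, 0, 1], [0, 0.205, 0, 0, 0, 0, 1], [0, 0.22, 0, 0, 0, 0, 1], [0, 0.23, 0, 0, 0, 0, 1], [0, 0.24, 0, 0, 0, 0, 1], [0, 0.25, 0, 0, 0, 0, 1], [0, 0.255, 0, 0, 0, 0, 1], [0, 0.26, 0, 0, 0, 0, 1], [0, 0.26, 0, 0, 0, 0, 1]]])

```text
time: 18.25
tcp_pos: [0.5747, -0.2498, 0.103]
tool_rot: [0.691, 0.723, 0.0, 0.0]
force: [0.2, -0.1, -0.6]
finger_gap: -0.0002
grasp_force: 0.0
```

```bash
python3 d.py
```

```text
front 179 ((635.8250732421875, -187.11270141601562), (17.13551902770996, 113.19518280029297), 2.3731114864349365)
grip 54 [ 0.60385811 -0.21443738  0.0951275 ]
[ 0.57467226 -0.24979938  0.10302252] [-0.19420877 -0.39542214 -0.41187513]
```

drive_tool(increments=[[[0, 0.004, 0, 0, 0, 0, 1], [0, 0.008, 0, 0, 0, 0, 1], [0, 0.012, 0, 0, 0, 0, 1], [0, 0.016, 0, 0, 0, 0, 1], [0, 0.02, 0, 0, 0, 0, 1], [0, 0.02, 0, 0, 0, 0, 1]]])

```text
time: 18.9
tcp_pos: [0.5769, -0.2496, 0.1029]
tool_rot: [0.691, 0.723, -0.003, -0.002]
force: [-12.7, -1.0, 7.1]
finger_gap: 0.0001
grasp_force: 6.3
```

drive_tool(increments=[[[0, 0.003, 0, 0, 0, 0, 1], [0, 0.006, 0, 0, 0, 0, 1], [0, 0.006, 0, 0, 0, 0, 1]]])

```text
time: 19.2
tcp_pos: [0.5771, -0.2496, 0.1029]
tool_rot: [0.691, 0.723, -0.004, -0.004]
force: [-17.3, -1.7, 10.5]
finger_gap: -0.0003
grasp_force: 8.8
```

Firm resistance, so this looks like the stop. I back off and check.

drive_tool(increments=[[[0, -0.02, 0, 0, 0, 0, 1], [0, -0.06, 0, 0, 0, 0, 1], [0, -0.14, 0, 0, 0, 0, 1], [0, -0.28, 0, 0, 0, 0, 1], [0, -0.42, 0, 0, 0, 0, 1], [0, -0.56, 0, 0, 0, 0, 1], [0, -0.6, 0, 0, 0, 0, 1], [0, -0.6, -0.1, 0, 0, 0, 1], [0, -0.6, -0.25, 0, 0, 0, 1], [0, -0.6, -0.3, 0, 0, 0, 1], [0, -0.6, -0.3, 0, 0, 0, 1]]])

```text
time: 20.3
tcp_pos: [0.4049, -0.2596, 0.1962]
tool_rot: [0.69, 0.723, 0.0, 0.004]
force: [0.2, -0.2, -0.0]
finger_gap: -0.0
grasp_force: 0.0
```

```bash
python3 d.py; python3 - <<'E'
from h import *
c=dict(np.load("last.npz")); W=cloud(c); z=W[...,2]; cy,cx=np.mgrid[:384,:512]
save(c,"fin.png",(130,60,440,260),2.5)
for yy in(-.3,-.25,-.2,-.16):
    s=(abs(W[...,1]-yy)<.01)&(W[...,0]<.75)
    print(yy,"front x",W[s&(z>.117)&(z<.127)][:,0].min().round(4),W[s&(z>.117)&(z<.127)][:,0].max().round(4),"top edge",W[s&(z>.131)&(z<.14)&(W[...,0]>.55)][:,0].min().round(4))
c0=dict(np.load("top0.npz"));W0=cloud(c0)
for yy in(-.3,-.25,-.2,-.16):
    s=(abs(W0[...,1]-yy)<.01)&(W0[...,0]<.75); print("was",W0[s&(W0[...,2]>.131)&(W0[...,2]<.14)&(W0[...,0]>.55)][:,0].min().round(4))
for n,lo,hi,b in(("bottle",.02,.25,(285,100,325,145)),("basket",.03,.08,(195,80,283,145)),("paddle",.012,.03,(140,130,188,210))):
    p=W[(cx>b[0])&(cx<b[2])&(cy>b[1])&(cy<b[3])&(z>lo)&(z<hi)]; print(n,p.min(0).round(3),p.max(0).round(3))
E
```

```text
front 376 ((640.2034301757812, -247.33282470703125), (236.62347412109375, 25.0432186126709), 89.63314056396484)
grip 93 [ 0.6110161  -0.25678907  0.09706147]
[ 0.40387127 -0.25871145  0.19417608] [-0.70508715 -0.21293959 -0.98773948]
-0.3 front x 0.6351 0.6487 top edge 0.6485
-0.25 front x 0.632 0.6473 top edge 0.6463
-0.2 front x 0.6292 0.6449 top edge 0.6457
-0.16 front x 0.6283 0.6536 top edge 0.6423
was 0.6487
was 0.6465
was 0.6455
was 0.6425
bottle [ 0.696 -0.058  0.022] [0.759 0.006 0.205]
basket [0.693 0.072 0.03 ] [0.859 0.319 0.066]
paddle [0.465 0.39  0.012] [0.702 0.533 0.029]
```

View pics/fin.png

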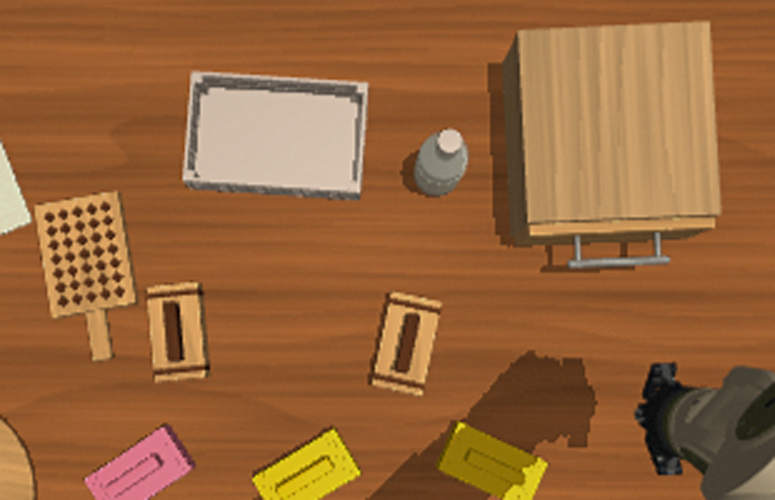

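The final picture shows the drawer shut with its front 15 mm proud of the top edge. That matches the 260 mm overall depth (245 mm top plus 15 mm front). The empties, bottle, basket and paddle are in place, and the arm is clear.

```bash
python3 -c "
from rig import ctrl
print(ctrl.finish_job())"
```

```text
the job is handed in; nothing more can be done
None
```

I found the full box by lifting (the middle one, about 0.65 kg), set it upright in the drawer and pushed the drawer home. I weighed the left box (empty, about 0.23 kg) and put it back within 2 mm; the right box I never lifted, because the middle one was clearly full. The job is handed in.

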